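# Hang the loupe headset on the bench rail

## Robot

A 6-joint arm with a two-finger parallel gripper is mounted at the origin on the work surface. World frame = base frame: x ahead of the robot, y to its left, z up, the work surface at z = 0. Lengths are in m, angles in rad, forces in N, time in s.
With the tool pointing down it reaches from about 0.225 to 0.875 m from the base axis. Payload 3.4 kg.
Tool frame: the origin (TCP) lies at the very end of the fingers, on their centre line; the grasp point (between the pads) lies 19 mm behind it; x points along the fingers, z is the direction in which the jaws open and shut, and the axes are right-handed (so a half turn about x gives the same grasp; the last joint's range is limited). The gripper opens to 85 mm and grips with 20 to 120 N. Pads are 22 mm wide; open, the fingers measure 114 mm over their backs; the gripper's body (76 mm by 85 mm) begins 54 mm behind the grasp point. The pads swing forward as they close: fully open they stand 13 mm farther back than shut.
Start: joints at [1.092, 0.276, 1.505, -0, 1.361, -0.121], TCP at [0.201, 0.539, 0.231] pointing down, gripper open.
Joint ranges: [-2.89, 2.89], [-0.75, 2.08], [0.22, 2.7], [-1.18, 4.32], [0.11, 2.71], [-2.7, 2.7]. Speed limits (rad/s): [2.57, 2.57, 3.14, 3.14, 3.14, 3.14].

## Interface

Orientations are given as a unit quaternion [w, x, y, z].
In Python, from rig import manip, viewer, finder gives the robot as it stands.
- The arm moves only by the tool move_arm, never from a script. Its argument "rows" is a list of rows, each a list of 3 entries, a list of its own where there are three numbers: the shift along the tool's x, y, z in mm, then the turn about the tool's x in rad, then the finger opening in mm, from 0 to 85.4. A call has 1 to 8 rows; each row is the pose to reach, as a shift and turn from the pose measured when the call began, along the tool's axes at that moment; what a row does not reach only later rows make up. A row lasts 1/12 s, in which the tool goes at most 41.7 mm and 7.16 degrees, less where a joint would pass 70% of its speed; a pose out of reach is approached as far as the arm can. A call with a gripper value outside its range is refused whole. The fingers move at their own pace and stop on an object; "force" is the grip in N (left out, the last holds). Time passes only in rows, so rows that repeat a pose let the fingers close. It gives the time, the measured TCP pose, the force and the opening at its end, in the units of the state.
- manip.get_state(): the state, without advancing time (a new reading comes with each control period).
- viewer.get_image(name): name is "scene" or "top"; returns the picture (400x640x3 uint8, red, green, blue); there is no depth.
- viewer.get_calibration(name): a dict with "mtx" (3x3 intrinsics, pixels), "R" (3x3) and "t" (3): a world point X has camera coordinates R X + t. Camera axes: x right, y down, z forward; pixel columns grow to the right and rows downward; lengths in m; the calibration is good to about 2 mm. A picture is of the moment at which its call begins. get_calibration takes no time and is no camera call.
- manip.sign_off(): hands the job in, once; it reports no verdict.
Trained networks look in the newest picture that a camera, given by its name, has taken for a name from the list of things; names that differ only in an ending like _2 or _b are one class to them, and where a whole thing is asked for, a point or a joint stands for the part that bears it (a point fixed in the world has none). Each returns a list of dicts, best first, with "score" (0 to 1); they miss things now and then, are a little off and sometimes report something else, mostly with a low value. They report only what shows in the picture. A call takes as long as a camera call. They do not tell look-alikes from the thing itself.
- finder.look_for(target, camera): "centre" ([column, row] in pixels, amid what is visible of it).
- finder.trace(target, camera): "mask" (400x640 bool, what is visible of it) and "centre" ([column, row] in pixels, amid what is visible of it).
The state is a dict: "clock": time; "qpos": joint angles; "qd": joint speeds; "effort": joint torques, N m; "position": TCP position; "ee_rot": TCP orientation; "contact_force": force on the tool from outside, world axes, zero at the start; "moment": the same for the moment, N m; "width": finger opening in m.
Only numpy, scipy, OpenCV 4.12 (cv2) and the standard library are available. Lean on these libraries where they do the work, as an engineer would, in place of code of your own. Each camera call takes 0.05 s, during which the arm holds its last target.

## Task

The watchmaker has finished: take the headset that carries the magnifying loupe and hang it over the steel bar of the low rail, like a hat on a rack, with its headband arching squarely across the bar between the two posts and a temple pad hanging on each side. Either way round will do. Let go of it there, and leave the ear defenders standing where they are.

Things in the scene. Friction and masses are not known exactly. Their poses are not given: they have to be found in the camera images.
- loupe_box (a point): Centre of the grey battery box on the crown of the loupe headset: the place to grip. The box is 40 mm along x, 26 mm along y, 36 mm high. Under it the band is 24 mm wide (y) and 5 mm thick; its underside is 23 mm below this point, flat 16 mm either side along x, then curving down. Axes: x along the arch's width, towards the loupe; y across the band; z up. Pad undersides are 131 mm below this point.
- loupe: The loupe headset, 150 to 230 g: a rigid black arch standing on two rubber temple pads, centred 72 mm either side along x, 14 mm thick (x), 44 mm wide (y), 46 mm high, 130 mm clear between. The loupe, a black barrel 32 mm across, sticks out of one pad along +x to 117 mm from the middle. Balanced, so it hangs upright. Origin midway between the pads, level with their undersides; axes as loupe_box.
- rail_mid (a point): Middle of the bar of the steel rail fixed on the table, on the bar's axis, 150 mm above the table. The bar is round, 14 mm thick (top at 157 mm) and 320 mm long, on a post at each end with a flat foot 100 by 34 mm; post tops reach 164 mm. y runs along the bar, x level across it, z up.
- muffs: The ear defenders, the other headset on the bench, to be left alone: a similar black arch, 184 mm wide and 129 mm high, standing on two thick cups, each 60 mm wide and 74 mm high; no box on the crown and no loupe. Origin on the table, midway between the cups; x along the width of the arch, z up.
There are look-alikes about, which are no part of the job. Leave any blue or purple look-alike of the loupe alone.

How it is judged:
At the end, for the whole second after the job is handed in: The loupe headset hangs at rest over the bar between the posts: battery box above the bar, within 22 mm of it sideways, within 130 mm of its middle along it and 20 to 42 mm above its axis; upright within 17 degrees and square to the bar within 20 degrees (either way round) (x of loupe_box in the frame of rail_mid between -0.022 and 0.022 m and y of loupe_box in the frame of rail_mid between -0.13 and 0.13 m and z of loupe_box in the frame of rail_mid between 0.02 and 0.042 m and angle between loupe_box's own z axis and vertical below 0.3 rad and angle between the x axis of loupe_box and the x axis of rail_mid, either way round below 0.35 rad and linear speed of loupe below 0.03 m/s and angular speed of loupe below 0.3 rad/s); the robot touches nothing.
It fails at once if the ear defenders are moved more than 30 mm or tipped over (distance of muffs from where it was at the start of the episode above 0.03 m or angle between muffs's own z axis and vertical above 0.4 rad).
It also fails if it takes over 38 s, if anything falls off the work surface, if the arm or the gripper's body presses on something with over 40 N, if the wrist force passes 120 N, or if a joint passes its speed limit or range.

## Working session

There is one attempt and no reset: what is moved stays moved. The work goes in short steps, Python scripts to look and compute and a tool call to move; the robot and the scene stay as the last step left them, time stands still between calls to the robot, and variables do not carry over. Pictures are saved under pics/ and viewed, and the job is handed in when it is done.

Besides the shell and the picture viewer there is one more tool, called after "Request:" by a JSON object that holds its "fn" and its "kwargs", one argument or row to a line. move_arm: Moves the arm, as the interface text tells. Its arguments: {"type":"object","properties":{"rows":{"type":"array"},"force":{"type":"number"}},"required":["rows"]}

```bash
mkdir -p pics; ls
python3 - <<'E'
from rig import manip, viewer, finder
import cv2, numpy as np, pickle
s=manip.get_state(); print({k:np.round(v,4).tolist() for k,v in s.items()})
for n in("scene","top"):
    im=viewer.get_image(n); cv2.imwrite(f"pics/{n}0.png",im[:,:,::-1])
    c=viewer.get_calibration(n); print(n,{k:np.round(c[k],4).tolist() for k in c})
    for t in("loupe","loupe_box","rail_mid","muffs"):
        r=finder.look_for(t,n); print(n,t,[(np.round(d["centre"],1).tolist(),round(d["score"],2)) for d in r[:5]])
E
```

```text
pics
{'clock': 0.0, 'qpos': [1.092, 0.2766, 1.5061, 0.0, 1.3607, -0.121], 'qd': [0.0017, 0.0002, -0.0005, -0.0005, -0.0003, 0.0003], 'effort': [0.0012, -41.6754, -24.5802, 0.0, 0.0113, -0.0], 'position': [0.2011, 0.5381, 0.2304], 'ee_rot': [0.5804, -0.4034, 0.5816, 0.4027], 'contact_force': [0.529, -0.2691, 0.0342], 'moment': [-0.0344, 0.014, 0.0409], 'width': 0.0854}
scene {'mtx': [[446.8379, 0.0, 311.7351], [0.0, 446.8379, 198.4208], [0.0, 0.0, 1.0]], 'R': [[0.5287, 0.8488, -0.0066], [0.7104, -0.4467, -0.5438], [-0.4645, 0.2828, -0.8392]], 't': [-0.1459, -0.2587, 1.5584]}
scene loupe [([259.7, 206.9], 0.97), ([177.3, 214.9], 0.65), ([319.1, 252.9], 0.63)]
scene loupe_box [([179.8, 218.2], 0.61), ([319.4, 252.4], 0.57)]
scene rail_mid [([444.7, 185.4], 0.86), ([319.1, 251.8], 0.33)]
scene muffs [([238.9, 271.4], 0.95)]
top {'mtx': [[406.8652, 0.0, 319.5449], [0.0, 406.8652, 202.0612], [0.0, 0.0, 1.0]], 'R': [[-0.0182, -0.9998, 0.008], [-0.994, 0.0172, -0.1083], [0.1082, -0.0099, -0.9941]], 't': [-0.0763, 0.4111, 1.1551]}
top loupe [([335.4, 163.1], 0.79), ([448.8, 264.1], 0.64), ([362.3, 245.1], 0.57)]
top loupe_box [([334.2, 163.1], 0.89), ([444.3, 263.6], 0.82), ([364.9, 238.9], 0.59)]
top rail_mid [([188.6, 136.5], 0.59)]
top muffs [([420.9, 177.2], 0.83), ([187.2, 133.6], 0.62)]
```

View pics/scene0.png

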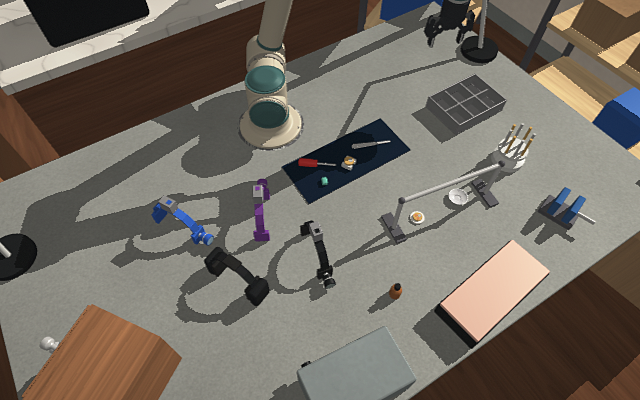

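View pics/top0.png

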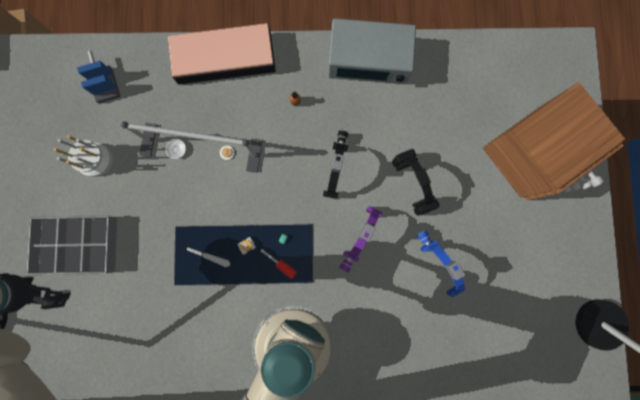

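The candidates are:
- Black headset with a grey box and a barrel: scene (319,252), top (336,163).
- Purple look-alike: scene (260,208), top (362,243).
- Blue look-alike: scene (180,215), top (445,264).
- Black ear defenders: scene (239,271), top (420,178).

By the description I choose the black one with the box. The rail bar runs in top from about (125,125) to (250,142). Next I check the choice in a crop.

Run:
```python
import cv2, numpy as np
a=cv2.imread("pics/scene0.png");b=cv2.imread("pics/top0.png")
A=cv2.resize(a[205:305,280:360],None,fx=5,fy=5,interpolation=cv2.INTER_CUBIC)
B=cv2.resize(b[115:215,300:380],None,fx=5,fy=5,interpolation=cv2.INTER_CUBIC)
cv2.imwrite("pics/crop1.png",np.hstack([A,B]))
A=cv2.resize(a[140:250,370:510],None,fx=5,fy=5,interpolation=cv2.INTER_CUBIC)
B=cv2.resize(b[110:180,110:270],None,fx=5,fy=5,interpolation=cv2.INTER_CUBIC)
cv2.imwrite("pics/crop2.png",A);cv2.imwrite("pics/crop3.png",B)
```

```text
(no output)
```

View pics/crop1.png

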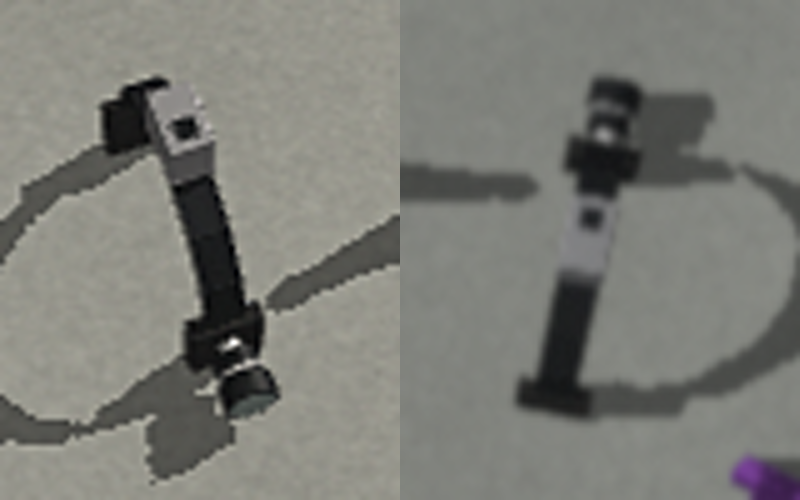

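View pics/crop2.png

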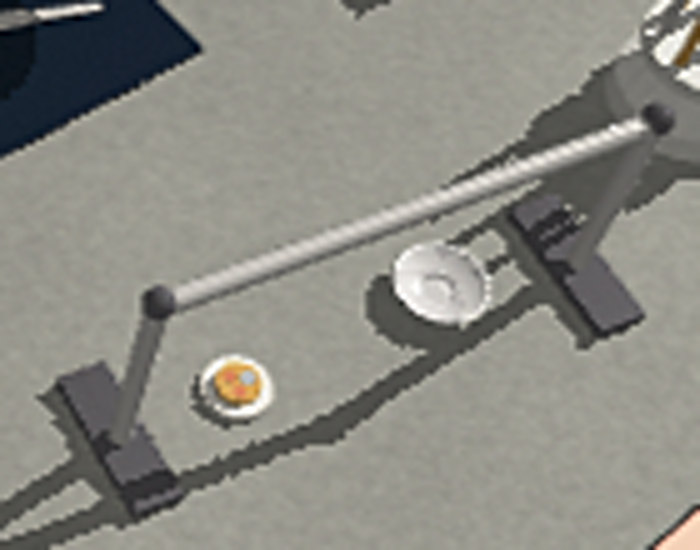

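View pics/crop3.png

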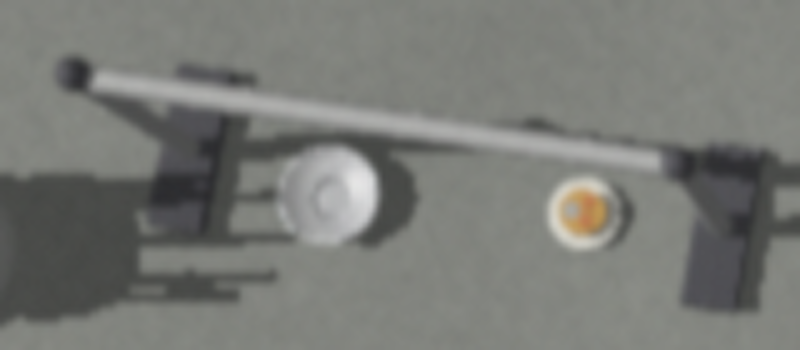

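```bash
cat > h.py <<'E'
from rig import manip, viewer, finder
import numpy as np, cv2
C={n:viewer.get_calibration(n) for n in("scene","top")}
def proj(n,X):
    c=C[n];p=np.asarray(c["mtx"])@(np.asarray(c["R"])@np.asarray(X,float).T+np.asarray(c["t"]).reshape(3,*([1]*(np.ndim(X)-1))));return (p[:2]/p[2]).T
def onz(n,px,z):
    c=C[n];R=np.asarray(c["R"]);t=np.asarray(c["t"]);o=-R.T@t;d=R.T@np.linalg.inv(c["mtx"])@[*px,1];return o+d*(z-o[2])/d[2]
def tri(a,b):
    P={n:np.asarray(C[n]["mtx"])@np.c_[C[n]["R"],C[n]["t"]] for n in C}
    X=cv2.triangulatePoints(P["scene"],P["top"],np.array(a,float).reshape(2,1),np.array(b,float).reshape(2,1)).ravel();return X[:3]/X[3]
E
python3 - <<'E'
from h import *
np.set_printoptions(precision=4,suppress=True)
e1=tri((401.4,200.1),(245.1,142.1));e2=tri((500.8,163.8),(124.4,124.3))
print("rail",e1,e2,np.linalg.norm(e1-e2),(e1+e2)/2,"ang",np.arctan2(*(e2-e1)[1::-1]))
for n,p,q in(("scene",(401.4,200.1),(500.8,163.8)),("top",(245.1,142.1),(124.4,124.3))): print(n,onz(n,p,.155),onz(n,q,.155))
print("box",tri((315.8,228.4),(337.3,161.5)),onz("scene",(315.8,228.4),.149),onz("top",(337.3,161.5),.149))
# box axes from top pads
a=onz("top",(339.7,146.3),.046);b=onz("top",(330.7,194.3),.046);print("pads",a,b,(a+b)/2,np.linalg.norm(a-b),np.arctan2(*(a-b)[1::-1]))
E
```

```text
rail [0.5567 0.1099 0.1528] [0.6095 0.4254 0.1517] 0.31992122164109266 [0.5831 0.2677 0.1522] ang 1.4050120209145132
scene [0.5579 0.1093 0.155 ] [0.6108 0.4229 0.155 ]
top [0.5558 0.1088 0.155 ] [0.6084 0.4236 0.155 ]
box [ 0.5034 -0.1295  0.1441] [ 0.5063 -0.1298  0.149 ] [ 0.5017 -0.1306  0.149 ]
pads [ 0.5677 -0.1443  0.046 ] [ 0.4288 -0.1155  0.046 ] [ 0.4983 -0.1299  0.046 ] 0.1418955934159218 -0.20496742688413608
```

```bash
cat > ov.py <<'E'
from h import *
def boxpts(c,s):
    return np.array([[c[0]+i*s[0]/2,c[1]+j*s[1]/2,c[2]+k*s[2]/2] for i in(-1,1) for j in(-1,1) for k in(-1,1)])
def draw(img,n,boxc,yaw,f,off):
    c,s=np.cos(yaw),np.sin(yaw);R=np.array([[c,-s,0],[s,c,0],[0,0,1]])
    for cc,sz,col in(((0,0,0),(.04,.026,.036),(0,255,0)),((.072,0,-.108),(.014,.044,.046),(0,0,255)),((-.072,0,-.108),(.014,.044,.046),(0,0,255))):
        P=(proj(n,boxpts(cc,sz)@R.T+boxc)-off+.5)*f
        for i in range(8):
            for b in(1,2,4):
                if not i&b: cv2.line(img,tuple(map(int,P[i])),tuple(map(int,P[i|b])),col,1)
def rail(img,n,m,ang,f,off):
    d=np.array([np.cos(ang),np.sin(ang),0])*.16
    P=(proj(n,np.array([m-d,m+d]))-off+.5)*f
    cv2.line(img,tuple(map(int,P[0])),tuple(map(int,P[1])),(255,0,255),1)
E
python3 - <<'E'
from ov import *
o=[]
for n,(x,y) in(("scene",(280,205)),("top",(300,115))):
    a=cv2.imread(f"pics/{n}0.png");k=cv2.resize(a[y:y+100,x:x+80],None,fx=5,fy=5,interpolation=cv2.INTER_CUBIC)
    draw(k,n,np.array([.502,-.130,.131]),-.205,5,np.array([x,y]));o.append(k)
cv2.imwrite("pics/ov1.png",np.hstack(o))
E
```

```text
(no output)
```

View pics/ov1.png

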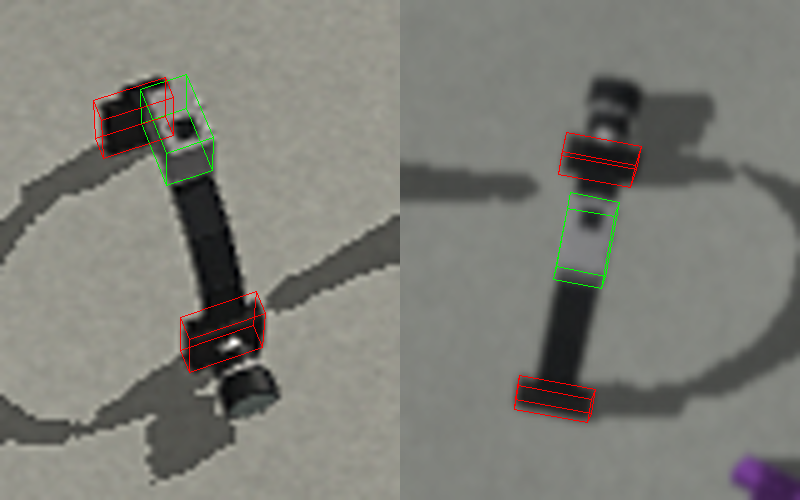

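```bash
cat > plan.py <<'E'
from h import *
from scipy.spatial.transform import Rotation as Ro
np.set_printoptions(precision=4,suppress=True)
def rot(q): return Ro.from_quat([q[1],q[2],q[3],q[0]]).as_matrix()
def plan(target,zyaw):
    s=manip.get_state();R=rot(s["ee_rot"]);d=np.array(target)-s["position"]
    print("pos",s["position"],"q6",s["qpos"],"w",s["width"],"F",s["contact_force"],"t",s["clock"]);print("axes x",R[:,0],"z",R[:,2])
    print("shift mm",R.T@d*1000)
    a=np.arctan2(R[1,2],R[0,2]);
    # turning +th about tool x(down) lowers world yaw
    sg=np.sign(R[2,0]); 
    for k in(0,1):
        e=(zyaw+k*np.pi-a+np.pi)%(2*np.pi)-np.pi; print("turn about tool x",sg*e)
E
python3 -c "
from plan import *
plan([.502,-.130,.24],-.205+np.pi/2)"
```

```text
pos [0.2014 0.5386 0.2313] q6 [ 1.092   0.2759  1.505   0.      1.3607 -0.121 ] w 0.0855107619244563 F [ 0.112  -0.4691  0.9873] t 0.5
axes x [ 0.  0. -1.] z [0.3502 0.9367 0.    ]
shift mm [  -8.7328 -515.7387 -520.9669]
turn about tool x -0.15281221625703267
turn about tool x 2.9887804373327604
```

Request:
{"fn": "move_arm", "kwargs": {
  "rows": [
    [[-9,-516,-521],-0.153,70],
    [[-9,-516,-521],-0.153,70],
    [[-9,-516,-521],-0.153,70],
    [[-9,-516,-521],-0.153,70],
    [[-9,-516,-521],-0.153,70],
    [[-9,-516,-521],-0.153,70],
    [[-9,-516,-521],-0.153,70],
    [[-9,-516,-521],-0.153,70]
  ],
  "force": 50
}}

```text
clock: 1.17
position: [0.3383, 0.2332, 0.2357]
ee_rot: [0.549, -0.447, 0.548, 0.446]
contact_force: [0.6, 0.4, 0.0]
width: 0.0697
```

```bash
python3 -c "
from plan import *
plan([.502,-.130,.24],-.205+np.pi/2)"
```

```text
pos [0.3383 0.2332 0.2357] q6 [ 0.434   0.0206  1.8089 -0.0001  1.311  -0.9327] w 0.06971691527591808 F [0.6397 0.4218 0.007 ] t 1.1667
axes x [ 0.001   0.0004 -1.    ] z [0.2027 0.9792 0.0006]
shift mm [  -4.2347 -233.9622 -322.5143]
turn about tool x 0.0008923228435140373
turn about tool x -3.140700330746279
```

Request:
{"fn": "move_arm", "kwargs": {
  "rows": [
    [[-4,-234,-322.5],0,70],
    [[-4,-234,-322.5],0,70],
    [[-4,-234,-322.5],0,70],
    [[-4,-234,-322.5],0,70],
    [[-4,-234,-322.5],0,70],
    [[-4,-234,-322.5],0,70],
    [[-4,-234,-322.5],0,70],
    [[-4,-234,-322.5],0,70]
  ]
}}

```text
clock: 1.83
position: [0.475, -0.0712, 0.2394]
ee_rot: [0.549, -0.447, 0.548, 0.446]
contact_force: [1.6, 0.4, -0.0]
width: 0.0699
```

```bash
python3 -c "
from plan import *
plan([.502,-.130,.24],-.205+np.pi/2)"
```

```text
pos [ 0.475  -0.0712  0.2394] q6 [-0.2945  0.1266  1.6813  0.001   1.332  -1.6607] w 0.06991001590713895 F [ 1.5937  0.4097 -0.0407] t 1.8333
axes x [ 0.002   0.0005 -1.    ] z [0.2034 0.9791 0.0009]
shift mm [ -0.6134 -38.3605 -52.1178]
turn about tool x 0.00018121718435581968
turn about tool x -3.1414114364054377
```

Request:
{"fn": "move_arm", "kwargs": {
  "rows": [
    [[-0.5,-38.4,-52],0,70],
    [[-0.5,-38.4,-52],0,70],
    [[-0.5,-38.4,-52],0,70],
    [[40,-38.4,-52],0,70],
    [[70,-38.4,-52],0,70],
    [[70,-38.4,-52],0,70],
    [[70,-38.4,-52],0,70]
  ]
}}

```text
clock: 2.42
position: [0.501, -0.129, 0.1685]
ee_rot: [0.548, -0.445, 0.548, 0.447]
contact_force: [-0.2, -0.1, 0.5]
width: 0.0703
```

Run:
```python
from plan import *
plan([.502,-.130,.114],-.205+np.pi/2)
o=[]
for n,(x,y) in(("scene",(270,185)),("top",(290,105))):
    a=viewer.get_image(n)[:,:,::-1];o.append(cv2.resize(a[y:y+120,x:x+80],None,fx=5,fy=5,interpolation=cv2.INTER_CUBIC))
cv2.imwrite("pics/c4.png",np.hstack(o))
```

```text
pos [ 0.501  -0.129   0.1685] q6 [-0.3875  0.2356  1.7256  0.0015  1.1827 -1.7543] w 0.07025452905578419 F [-0.1535 -0.1096  0.5004] t 2.4167
axes x [-0.0016  0.0021 -1.    ] z [0.2031 0.9791 0.0018]
shift mm [54.516  -1.3046 -0.8865]
turn about tool x 0.0004297934383963309
turn about tool x -3.141162860151397
```

View pics/c4.png

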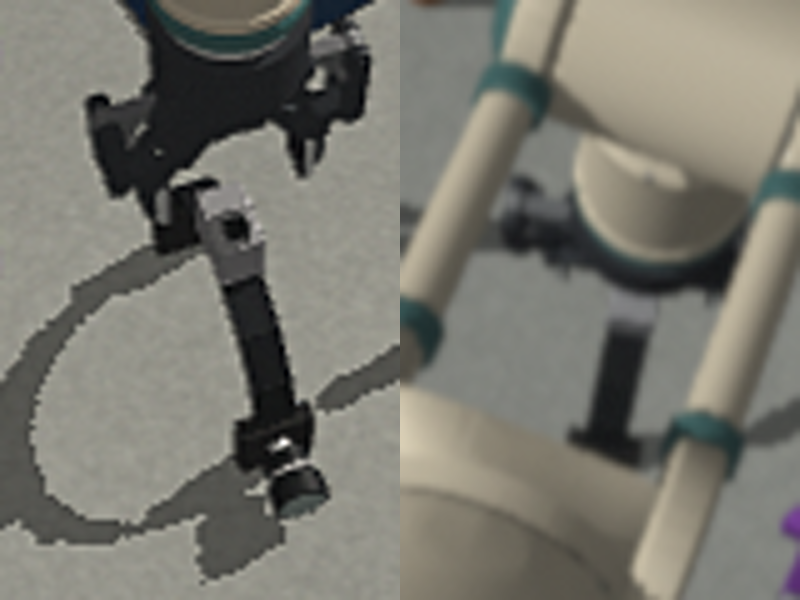

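The fingers straddle the box symmetrically (box at about (232,225) of the left crop). I descend 54 mm and close.

Request:
{"fn": "move_arm", "kwargs": {
  "rows": [
    [[30,-1.3,-1],0,70],
    [[54,-1.3,-1],0,70],
    [[54,-1.3,-1],0,70],
    [[54,-1.3,-1],0,70],
    [[54,-1.3,-1],0,15],
    [[54,-1.3,-1],0,15],
    [[54,-1.3,-1],0,15],
    [[54,-1.3,-1],0,15]
  ],
  "force": 50
}}

```text
clock: 3.18
position: [0.5057, -0.1314, 0.1188]
ee_rot: [0.55, -0.448, 0.547, 0.444]
contact_force: [-0.3, -0.4, 1.0]
width: 0.0253
```

Request:
{"fn": "move_arm", "kwargs": {
  "rows": [
    [[0,0,0],0,15],
    [[0,0,0],0,15],
    [[0,0,0],0,15],
    [[0,0,0],0,15]
  ]
}}

```text
clock: 3.52
position: [0.5057, -0.1314, 0.1188]
ee_rot: [0.55, -0.448, 0.547, 0.444]
contact_force: [-0.0, 0.5, 0.7]
width: 0.0251
```

Run:
```python
from plan import *
plan([.502,-.130,.114],-.205+np.pi/2)
```

```text
pos [ 0.5057 -0.1314  0.1188] q6 [-0.3886  0.2844  1.7953  0.0019  1.0544 -1.7557] w 0.02510528576949981 F [-0.0098  0.4887  0.6618] t 3.5167
axes x [ 0.0076 -0.0013 -1.    ] z [0.2032 0.9791 0.0003]
shift mm [4.771  3.8933 0.5952]
turn about tool x 0.0003722477466983065
turn about tool x -3.141220405843095
```

Request:
{"fn": "move_arm", "kwargs": {
  "rows": [
    [[-10,0,0],0,15],
    [[-30,0,0],0,15],
    [[-60,0,0],0,15],
    [[-90,0,0],0,15],
    [[-120,0,0],0,15],
    [[-150,0,0],0,15],
    [[-180,0,0],0,15],
    [[-221,0,0],0,15]
  ]
}}

```text
clock: 4.18
position: [0.5024, -0.1304, 0.3399]
ee_rot: [0.549, -0.447, 0.547, 0.446]
contact_force: [0.8, -0.3, -2.1]
width: 0.0253
```

Request:
{"fn": "move_arm", "kwargs": {
  "rows": [
    [[-10,0,0],0,15],
    [[-10,0,0],0,15],
    [[-10,0,0],0,15],
    [[-10,0,0],0,15]
  ]
}}

```text
clock: 4.52
position: [0.5014, -0.1301, 0.3483]
ee_rot: [0.549, -0.446, 0.548, 0.447]
contact_force: [-0.1, 0.1, -1.9]
width: 0.0255
```

Run:
```python
from plan import *
plan([.586,.2665,.34],-.166+np.pi/2)
print(onz("top",(175,148),.02),onz("top",(227,153),.02))
for n in("scene","top"): cv2.imwrite(f"pics/{n}5.png",viewer.get_image(n)[:,:,::-1])
```

```text
pos [ 0.5014 -0.1301  0.3483] q6 [-0.3894  0.1443  1.3952  0.0016  1.6024 -1.7554] w 0.0254656945873688 F [-0.12    0.1333 -1.9002] t 4.5167
axes x [ 0.0003  0.0016 -1.    ] z [0.2033 0.9791 0.0016]
shift mm [  8.9225  -2.1999 405.5067]
turn about tool x -0.03872266031896565
turn about tool x 3.1028699932708275
[0.5769 0.3377 0.02  ] [0.5595 0.1853 0.02  ]
```

View pics/scene5.png

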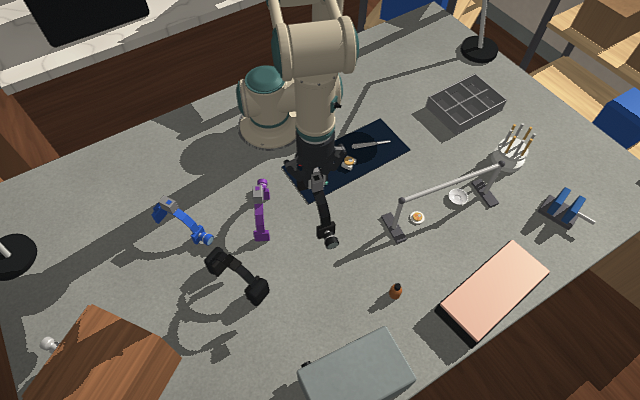

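The headset is lifted upright (box at (318,180)) with about 1.9 N load. I move it above the rail.

Request:
{"fn": "move_arm", "kwargs": {
  "rows": [
    [[5,0,15],-0.005,15],
    [[9,0,45],-0.01,15],
    [[9,0,80],-0.02,15],
    [[9,-1,120],-0.03,15],
    [[9,-1,160],-0.039,15],
    [[9,-1,200],-0.039,15],
    [[9,-2,240],-0.039,15],
    [[9,-2,280],-0.039,15]
  ]
}}

```text
clock: 5.28
position: [0.5599, 0.1455, 0.3377]
ee_rot: [0.539, -0.456, 0.54, 0.458]
contact_force: [0.7, -0.4, -3.0]
width: 0.0256
```

Run:
```python
from plan import *
plan([.586,.2665,.34],-.166+np.pi/2)
```

```text
pos [0.5599 0.1455 0.3377] q6 [ 0.1329  0.2445  1.2913  0.0018  1.6089 -1.2721] w 0.025637000996355436 F [ 0.6849 -0.3698 -2.9525] t 5.2833
axes x [-0.0033  0.0013 -1.    ] z [0.165  0.9863 0.0008]
shift mm [ -2.2558  -5.7511 123.6457]
turn about tool x 0.00026492074186190706
turn about tool x -3.141327732847931
```

Request:
{"fn": "move_arm", "kwargs": {
  "rows": [
    [[-2,-2,35],0,15],
    [[-2,-4,70],0,15],
    [[-2,-6,95],0,15],
    [[-2,-6,115],0,15],
    [[-2,-6,123.6],0,15],
    [[-2,-6,123.6],0,15],
    [[-2,-6,123.6],0,15],
    [[-2,-6,123.6],0,15]
  ]
}}

```text
clock: 5.95
position: [0.5859, 0.2649, 0.3394]
ee_rot: [0.539, -0.456, 0.541, 0.458]
contact_force: [-0.3, -0.5, -1.8]
width: 0.0251
```

Run:
```python
from ov import *
import plan
plan.plan([.586,.2665,.34],-.166+np.pi/2)
s=manip.get_state();p=s["position"]; bc=p+[-.003,.001,.012]
o=[]
for n,(x,y) in(("scene",(370,100)),("top",(110,60))):
    a=np.ascontiguousarray(viewer.get_image(n)[:,:,::-1]);cv2.imwrite(f"pics/{n}6.png",a)
    k=cv2.resize(a[y:y+150,x:x+140],None,fx=3,fy=3,interpolation=cv2.INTER_CUBIC)
    if n=="scene": o.append(k.copy())
    draw(k,n,bc,-.166,3,np.array([x,y]));rail(k,n,np.array([.583,.2675,.15]),1.405,3,np.array([x,y]));o.append(k)
cv2.imwrite("pics/ov6.png",cv2.resize(np.hstack(o[:2]),(800,429)));cv2.imwrite("pics/ov6t.png",o[2])
```

```text
pos [0.5859 0.2649 0.3394] q6 [ 0.3158  0.3502  1.1355  0.0012  1.66   -1.088 ] w 0.025143121187897487 F [-0.2697 -0.5201 -1.7864] t 5.95
axes x [-0.0043 -0.0001 -1.    ] z [ 0.1661  0.9861 -0.0008]
shift mm [-0.6094  0.2162  1.5757]
turn about tool x -0.0009116288134309869
turn about tool x 3.140681024776362
```

View pics/ov6.png

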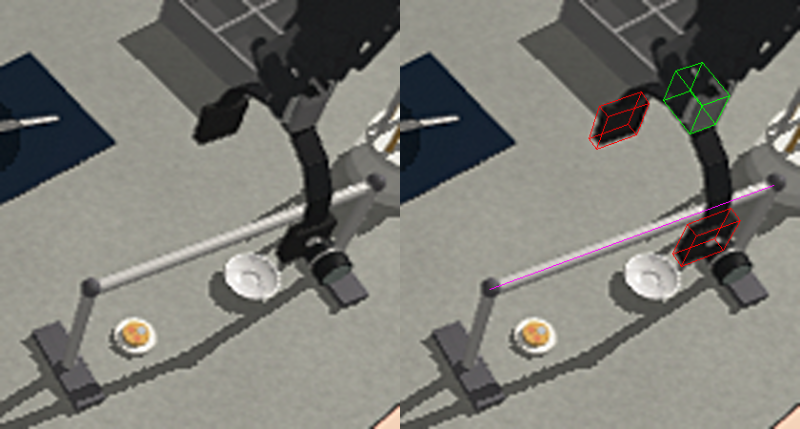

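View pics/ov6t.png

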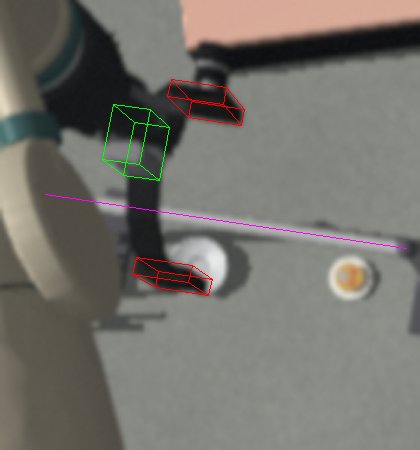

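The overlay matches the held headset in both views. The pads lie either side of the bar and the bar line is right. I lower it.

Request:
{"fn": "move_arm", "kwargs": {
  "rows": [
    [[10,0,1.5],0,15],
    [[30,0,1.5],0,15],
    [[55,0,1.5],0,15],
    [[80,0,1.5],0,15],
    [[105,0,1.5],0,15],
    [[130,0,1.5],0,15],
    [[147,0,1.5],0,15],
    [[155,0,1.5],0,15]
  ]
}}

```text
clock: 6.72
position: [0.5839, 0.265, 0.1815]
ee_rot: [0.538, -0.455, 0.543, 0.458]
contact_force: [-0.6, 0.5, -2.3]
width: 0.0254
```

Request:
{"fn": "move_arm", "kwargs": {
  "rows": [
    [[0,0,0],0,15],
    [[0,0,0],0,15],
    [[0,0,0],0,15]
  ]
}}

```text
clock: 6.97
position: [0.5846, 0.2648, 0.1826]
ee_rot: [0.538, -0.455, 0.542, 0.457]
contact_force: [-0.3, 0.2, -1.0]
width: 0.0255
```

Run:
```python
from ov import *
import plan
plan.plan([.586,.2665,.168],-.166+np.pi/2)
s=manip.get_state();p=s["position"]; bc=p+[-.003,.001,.012]
o=[]
n,(x,y)="scene",(390,130)
a=np.ascontiguousarray(viewer.get_image(n)[:,:,::-1])
k=cv2.resize(a[y:y+130,x:x+130],None,fx=3,fy=3,interpolation=cv2.INTER_CUBIC);o.append(k.copy())
draw(k,n,bc,-.166,3,np.array([x,y]));rail(k,n,np.array([.583,.2675,.15]),1.405,3,np.array([x,y]));o.append(k)
cv2.imwrite("pics/ov7.png",np.hstack(o))
```

```text
pos [0.5846 0.2648 0.1826] q6 [ 0.3162  0.4074  1.4265  0.0015  1.3143 -1.086 ] w 0.02550722270555812 F [-0.2822  0.2479 -0.9848] t 6.9667
axes x [-0.0067 -0.0007 -1.    ] z [ 0.1681  0.9858 -0.0018]
shift mm [14.6157 -1.1818  1.8918]
turn about tool x -0.0029282981335372327
turn about tool x 3.1386643554562568
```

View pics/ov7.png

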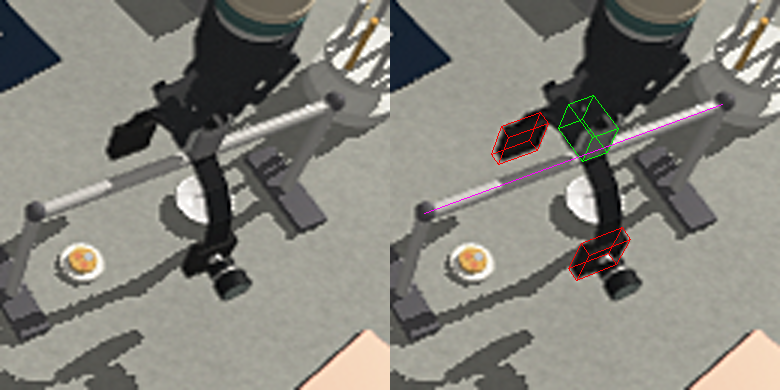

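Request:
{"fn": "move_arm", "kwargs": {
  "rows": [
    [[4,-1,2],0,15],
    [[8,-1,2],0,15],
    [[11,-1,2],0,15],
    [[13,-1,2],0,15],
    [[14,-1,2],0,15],
    [[14,-1,2],0,15]
  ]
}}

```text
clock: 7.52
position: [0.5859, 0.2668, 0.1686]
ee_rot: [0.538, -0.455, 0.542, 0.457]
contact_force: [-0.1, -1.0, -1.4]
width: 0.0253
```

Request:
{"fn": "move_arm", "kwargs": {
  "rows": [
    [[1,0,0],0,15],
    [[2,0,0],0,15],
    [[3,0,0],0,15],
    [[3,0,0],0,15]
  ]
}}

```text
clock: 7.85
position: [0.5861, 0.2669, 0.1677]
ee_rot: [0.539, -0.455, 0.542, 0.457]
contact_force: [-1.7, 0.4, 7.8]
width: 0.0254
```

Contact came at the predicted height. I relieve the pressure and open.

Request:
{"fn": "move_arm", "kwargs": {
  "rows": [
    [[-0.5,0,0],0,15],
    [[-0.5,0,0],0,15],
    [[-0.5,0,0],0,32],
    [[-0.5,0,0],0,40],
    [[-0.5,0,0],0,50],
    [[-0.5,0,0],0,60],
    [[-0.5,0,0],0,60],
    [[-0.5,0,0],0,60]
  ]
}}

```text
clock: 8.52
position: [0.5861, 0.2669, 0.1681]
ee_rot: [0.539, -0.455, 0.542, 0.457]
contact_force: [-0.1, 0.3, 0.4]
width: 0.0604
```

Run:
```python
from ov import *
import plan
plan.plan([.586,.2665,.168],-.166+np.pi/2)
o=[]
n,(x,y)="scene",(390,130)
a=np.ascontiguousarray(viewer.get_image(n)[:,:,::-1])
k=cv2.resize(a[y:y+130,x:x+130],None,fx=3,fy=3,interpolation=cv2.INTER_CUBIC);o.append(k.copy())
draw(k,n,np.array([.583,.268,.180]),-.166,3,np.array([x,y]));o.append(k)
cv2.imwrite("pics/ov8.png",np.hstack(o))
```

```text
pos [0.5861 0.2669 0.1681] q6 [ 0.3185  0.419   1.4448  0.0015  1.2825 -1.084 ] w 0.06035763469011428 F [-0.1261  0.3184  0.3945] t 8.5167
axes x [-0.0049 -0.0001 -1.    ] z [ 0.1679  0.9858 -0.0009]
shift mm [ 0.0994  0.0292 -0.3897]
turn about tool x -0.002712454688998278
turn about tool x 3.138880198900795
```

View pics/ov8.png

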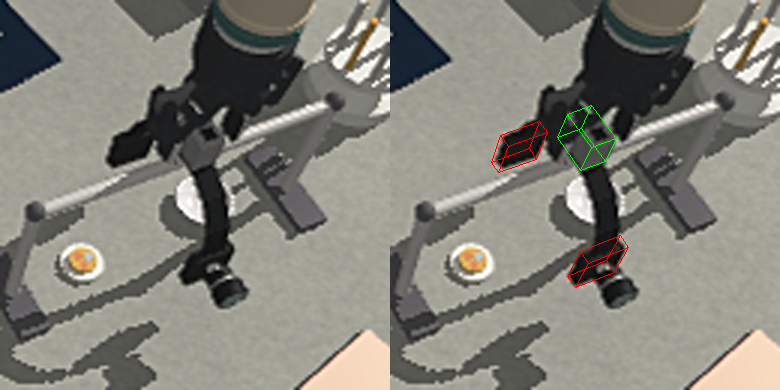

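It hangs freely and stays put between the open fingers. I withdraw straight up.

Request:
{"fn": "move_arm", "kwargs": {
  "rows": [
    [[-5,0,0],0,60],
    [[-15,0,0],0,60],
    [[-35,0,0],0,60],
    [[-60,0,0],0,60],
    [[-90,0,0],0,60],
    [[-120,0,0],0,60],
    [[-150,0,0],0,60],
    [[-150,0,0],0,60]
  ]
}}

```text
clock: 9.23
position: [0.5894, 0.2678, 0.3267]
ee_rot: [0.544, -0.457, 0.537, 0.455]
contact_force: [0.3, 0.4, 1.6]
width: 0.06
```

Request:
{"fn": "move_arm", "kwargs": {
  "rows": [
    [[0,-40,-40],0,60],
    [[0,-80,-80],0,60],
    [[0,-120,-120],0,60],
    [[0,-150,-150],0,60],
    [[0,-180,-180],0,60],
    [[0,-200,-200],0,60],
    [[0,-200,-200],0,60],
    [[0,-200,-200],0,60]
  ]
}}

```text
clock: 9.9
position: [0.7565, 0.0296, 0.3254]
ee_rot: [0.545, -0.456, 0.539, 0.452]
contact_force: [0.0, 0.7, 0.2]
width: 0.0602
```

Run:
```python
from ov import *
s=manip.get_state();print(s["clock"],s["position"],s["contact_force"])
o=[]
for n,(x,y) in(("scene",(390,130)),("top",(110,70))):
    a=np.ascontiguousarray(viewer.get_image(n)[:,:,::-1]);cv2.imwrite(f"pics/{n}9.png",a)
    k=cv2.resize(a[y:y+130,x:x+130],None,fx=3,fy=3,interpolation=cv2.INTER_CUBIC)
    if 1: o.append(k.copy())
    draw(k,n,np.array([.583,.268,.180]),-.166,3,np.array([x,y]));o.append(k)
cv2.imwrite("pics/ov9.png",cv2.resize(np.vstack([np.hstack(o[:2]),np.hstack(o[2:])]),(600,600)))
```

```text
9.9 [0.75648822 0.02962549 0.32538683] [0.00305351 0.74723892 0.17360434]
```

View pics/ov9.png

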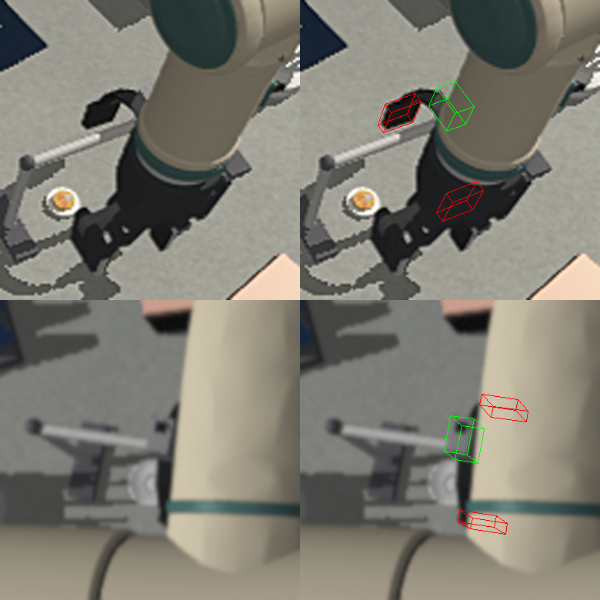

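View pics/scene9.png

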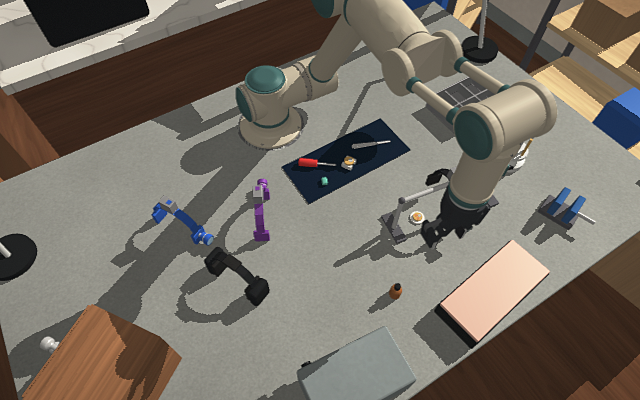

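I moved to the far side (the sign of tool y). I now bring the arm back toward the base to clear the view.

Request:
{"fn": "move_arm", "kwargs": {
  "rows": [
    [[0,40,-25],0,60],
    [[0,80,-50],0,60],
    [[0,120,-75],0,60],
    [[0,160,-100],0,60],
    [[0,200,-125],0,60],
    [[0,240,-150],0,60],
    [[0,280,-175],0,60],
    [[0,320,-200],0,60]
  ]
}}

```text
clock: 10.67
position: [0.4423, -0.0888, 0.3241]
ee_rot: [0.544, -0.457, 0.537, 0.456]
contact_force: [-0.1, -1.0, 0.4]
width: 0.0601
```

Request:
{"fn": "move_arm", "kwargs": {
  "rows": [
    [[0,20,-25],0,60],
    [[0,60,-50],0,60],
    [[0,60,-75],0,60],
    [[0,60,-75],0,60],
    [[0,60,-75],0,60],
    [[0,60,-75],0,60]
  ]
}}

```text
clock: 11.17
position: [0.3708, -0.1515, 0.3237]
ee_rot: [0.544, -0.457, 0.536, 0.456]
contact_force: [-0.4, 0.2, -0.0]
width: 0.0599
```

Run:
```python
from ov import *
s=manip.get_state();print(s["clock"],s["position"],s["contact_force"])
o=[]
for n,(x,y) in(("scene",(390,130)),("top",(110,70))):
    a=np.ascontiguousarray(viewer.get_image(n)[:,:,::-1]);cv2.imwrite(f"pics/{n}10.png",a)
    k=cv2.resize(a[y:y+130,x:x+130],None,fx=3,fy=3,interpolation=cv2.INTER_CUBIC)
    if 1: o.append(k.copy())
    draw(k,n,np.array([.583,.268,.180]),-.166,3,np.array([x,y]));o.append(k)
cv2.imwrite("pics/ov10.png",cv2.resize(np.vstack([np.hstack(o[:2]),np.hstack(o[2:])]),(600,600)))
for n in ("scene","top"):
    for t in("loupe","muffs"): print(n,t,[(np.round(d["centre"],1).tolist(),round(d["score"],2)) for d in finder.look_for(t,n)[:4]])
```

```text
11.1667 [ 0.3708004  -0.15145974  0.32369071] [-0.43896256  0.21057552 -0.03895565]
scene loupe [([178.2, 218.1], 0.94), ([259.7, 204.5], 0.92), ([457.1, 189.5], 0.6)]
scene muffs [([238.2, 268.9], 0.91)]
top loupe [([446.0, 264.9], 0.95), ([361.1, 244.4], 0.77), ([185.6, 126.0], 0.57)]
top muffs [([418.7, 162.4], 0.75)]
```

View pics/ov10.png

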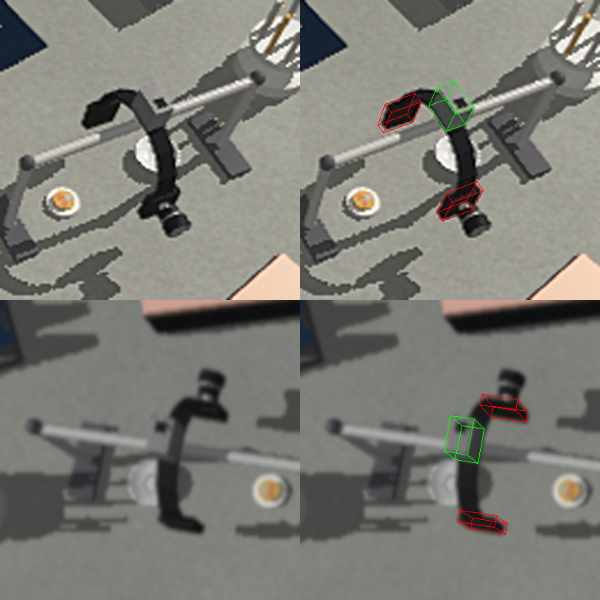

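View pics/scene10.png

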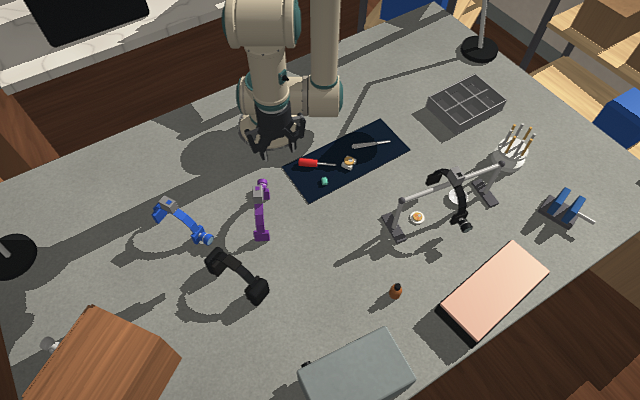

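The headset hangs square and upright over the bar within a few mm of the predicted pose. Its box is at about (454,166) in scene, and the muffs at (238,271) are unmoved. The robot is clear.

```bash
python3 -c "
from rig import manip
print(manip.sign_off())"
```

```text
the job is handed in; nothing more can be done
None
```

The loupe headset now hangs over the steel bar close to its middle, and I handed the job in at about 11.4 s. I gripped the black headset by its grey battery box, lifted it over the rail and lowered it until it touched the bar. After easing off and opening the fingers, I backed the arm well clear.

- **Headset:** in both cameras it matches the pose I aimed for to within a few mm. The box is above the bar axis and about 30 mm higher, the band is square to the bar to within about 2° and upright, and there is a pad on each side. The part I could see had not moved between the last two pictures.
- **Ear defenders:** they look unmoved in the scene picture. The finder's top-view centre for them shifted 15 rows, from (421,177) to (419,162). I put that down to the arm hiding part of them, but did not check it, because the scene view agreed to within about 3 pixels.
- **Side trip:** while backing off I first moved the arm to the far side by mistake, from getting the sign of one tool axis wrong. It stayed well above everything, and the wrist force stayed near zero.

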